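Blow out the water trap of the frame shop's air manifold

ROBOT

A 6-joint arm with a two-finger parallel gripper is mounted at the origin on the work surface. World frame = base frame: x ahead of the robot, y to its left, z up, the work surface at z = 0. Lengths are in mm, angles in degrees, forces in N, time in s.
With the tool pointing down it reaches from about 350 to 850 mm from the base axis. Payload 8.1 kg.
Tool frame: the origin (TCP) lies at the very end of the fingers, on their centre line; the grasp point (between the pads) lies 19 mm behind it; z points along the fingers, y is the line along which they close (so a half turn about z gives the same grasp; the last joint's range is limited). The gripper opens to 85 mm and grips with 20 to 120 N. Pads are 22 mm wide; open, the fingers measure 114 mm over their backs; the gripper's body (76 mm by 85 mm) begins 54 mm behind the grasp point. The pads swing forward as they close: fully open they stand 13 mm farther back than shut.
Start: joints at [68.159, 7.471, 85.268, -0, 87.261, -4.893], TCP at [174.881, 573.953, 231.292] pointing down, gripper open.
Joint ranges: [-169.43, 169.43], [-51.17, 129.36], [1.28, 143.12], [-76.62, 256.62], [0, 156.53], [-152.29, 152.29]. Speed limits (degrees/s): [136.94, 136.94, 159.86, 180, 180, 180].

INTERFACE

Orientations are given as [roll, pitch, yaw] about the fixed x, y, z axes, in that order (R = Rz(yaw) Ry(pitch) Rx(roll)).
In Python, from bench import status, viewer, job gives the robot as it stands.
- The arm moves only by the tool arm_command, never from a script. Its argument "targets" is a list that holds one entry, the list of rows, each a list of 7 numbers: the shift along the world's x, y, z in m, then the turn, a rotation vector about the world's x, y, z in rad, then the opening, from -1 (shut) to 1 (fully open). In form: [[[dx, dy, dz, rx, ry, rz, gripper], ...]]. A call has 1 to 10 rows; each row shifts and turns the commanded pose from where the row before left it; what a row does not reach is not made up. A row lasts 1/8 s, in which the tool goes at most 62.5 mm and 10.7 degrees, less where a joint would pass 70% of its speed; a pose out of reach is approached as far as the arm can. A call with a gripper value outside its range is refused whole. The fingers move at their own pace and stop on an object; "force" is the grip in N (left out, the last holds). Time passes only in rows, so rows that do not move let the fingers close. It gives the time, the measured TCP pose, the force, the opening and the grip force at its end, in the units of the state.
- status.sense(): the state, without advancing time (a new reading comes with each control period).
- viewer.snapshot(name): name is "scene" or "top"; returns the picture (480x640x3 uint8, red, green, blue); there is no depth.
- viewer.camera_model(name): a dict with "vertical_fov" (degrees; the focal length in pixels is half the picture's height over the tangent of half this angle, whatever the lens; pixels are square), "cx", "cy" (the principal point, pixels), "k1" (the pictures are not rectified: a ray, as slopes to the right and down, at radius r is drawn at 1 + k1 r^2 times it, then the intrinsics apply), "xyz" and "attitude" of the camera in the world. Camera axes: x right, y down, z forward; pixel columns grow to the right and rows downward; lengths in mm; the calibration is good to about 2 mm. A picture is of the moment at which its call begins. camera_model takes no time and is no camera call.
- job.hand_in(): hands the job in; it is judged then, once.
The state is a dict: "time": time; "joint_pos": joint angles; "qd": joint speeds; "joint_efforts": joint torques, N m; "tool_pos": TCP position; "tcp_rot": TCP orientation; "ft_force": force on the tool from outside, world axes, zero at the start; "wrist_torque": the same for the moment, N m; "finger_gap": finger opening in mm; "grip_force": force on a finger pad.
Only numpy, scipy, OpenCV 4.12 (cv2) and the standard library are available. Lean on these libraries where they do the work, as an engineer would, in place of code of your own. Each camera call takes 0.05 s, during which the arm holds its last target. There are 200 camera calls.

TASK

Before the next picture frame is sprayed, blow out the water trap: on the small air manifold on the table, pull the round, flat-topped mushroom knob straight up to its detent, then push it back down fully home and let go. Leave the cross-bar handle and the little ball knob next to it as they stand.

Things in the scene. Friction and masses are not known exactly. Their poses are not given: they have to be found in the camera images.
- drain_knob (a joint): travel of the mushroom pull knob (m): 0 = fully home, 0.030 = fully up, at its detent, which is a firm end stop. It starts home, slides straight up and stays wherever it is left (friction); moving it takes about 4 to 5 N.
- drain_knob_grip (a point): point to grip on the mushroom knob, on its vertical axis, half-way up its head; rises with it. Head: brass round flat-topped disc 38 mm across, 16 mm thick, on a 10 mm steel stem. When home, this point is 106 mm above the table, 26 mm above its aluminium valve block (50 x 50 x 20 mm). z up, y along the row of three blocks, 95 mm apart; its place in the row varies. All blocks are fixed.
- tbar_knob_grip (a point): middle of the brass cross-bar handle (54 mm long across the row, 11 wide, 14 high) on another block of the row; stands 0 to 20 mm raised and stays there (4 N friction). Leave alone. The blocks stand on the manifold: a fixed grey housing 300 mm long, 90 wide, 60 high, with a 320 x 110 mm foot plate, turned up to 23 degrees.
- ball_knob_grip (a point): centre of the brass 22 mm ball knob on the remaining block of the row; it stands 0 to 20 mm raised and stays there (4 N friction). Leave alone.

How it is judged (in metres and radians):
On the way:
1. the mushroom knob is pulled up to its detent (value of joint drain_knob above 0.024 m), for 0.2 s.
At the end, for the whole second after the job is handed in: After having been pulled up to its detent (at least 24 of its 30 mm), the mushroom knob is back home (within 6 mm), and the cross-bar handle and the ball knob stand within 8 mm of where they were (value of joint drain_knob below 0.006 m and distance of each of tbar_knob_grip, ball_knob_grip from where it was at the start of the episode below 0.008 m); the robot touches nothing.
It fails at once if the cross-bar handle is moved by more than 8 mm (distance of tbar_knob_grip from where it was at the start of the episode above 0.008 m).
It fails at once if the ball knob is moved by more than 8 mm (distance of ball_knob_grip from where it was at the start of the episode above 0.008 m).
It also fails if it takes over 32 s, if anything falls off the work surface, if the arm or the gripper's body presses on something with over 40 N, if the wrist force passes 120 N, or if a joint passes its speed limit or range.

## Working session

There is one attempt and no reset: what is moved stays moved. The work goes in short steps, Python scripts to look and compute and a tool call to move; the robot and the scene stay as the last step left them, time stands still between calls to the robot, and variables do not carry over. Pictures are saved under pics/ and viewed, at most 10 in all, crops included, and the job is handed in when it is done.

Besides the shell and the picture viewer there is one more tool, called after "Call:" as name(argument=value, ...), one argument or row to a line, values as JSON. arm_command: Moves the arm, as the interface text tells. Its arguments: {"type":"object","properties":{"targets":{"type":"array"},"force":{"type":"number"}},"required":["targets"]}

```bash
mkdir -p pics
python3 - <<'E'
from bench import status, viewer
import cv2
for n in("scene","top"):
    cv2.imwrite(f"pics/{n}0.png",viewer.snapshot(n)[:,:,::-1]); print(viewer.camera_model(n))
print(status.sense())
E
```

```text
{'vertical_fov': 47.06954819656341, 'cx': 319.32863910167106, 'cy': 243.78236494060556, 'k1': -0.027104831718366938, 'xyz': array([1019.4542783 , -201.77758739,  649.78785945]), 'attitude': array([-1.32375859e+02, -8.19404989e-02,  6.10557002e+01])}
{'vertical_fov': 43.67599055852547, 'cx': 322.4590611133328, 'cy': 233.74459800965747, 'k1': -0.08094201410035425, 'xyz': array([467.74983942,  79.43170944, 869.90021697]), 'attitude': array([-173.15330804,   -1.41324855,  -90.43539022])}
{'time': 0.1, 'joint_pos': array([ 6.81573809e+01,  7.50955987e+00,  8.53253737e+01,  3.65417091e-04,
        8.72603264e+01, -4.89482320e+00]), 'qd': array([ 0.07136802, -0.02194726, -0.12728285, -0.04256988,  0.09425311,
        0.00055248]), 'joint_efforts': array([ 8.73006265e-04, -5.70952392e+01, -5.01941800e+01, -1.37634902e-04,
        8.13972816e-03,  1.34597724e-05]), 'tool_pos': array([174.70691017, 573.47695615, 230.33968134]), 'tcp_rot': array([-1.79905119e+02, -8.49187162e-03,  1.63052179e+02]), 'ft_force': array([-0.01839954,  0.24486281, -0.24444779]), 'wrist_torque': array([-0.00134478, -0.02917018,  0.0253457 ]), 'grip_force': 0.0, 'finger_gap': 85.15635326850865}
```

View pics/scene0.png

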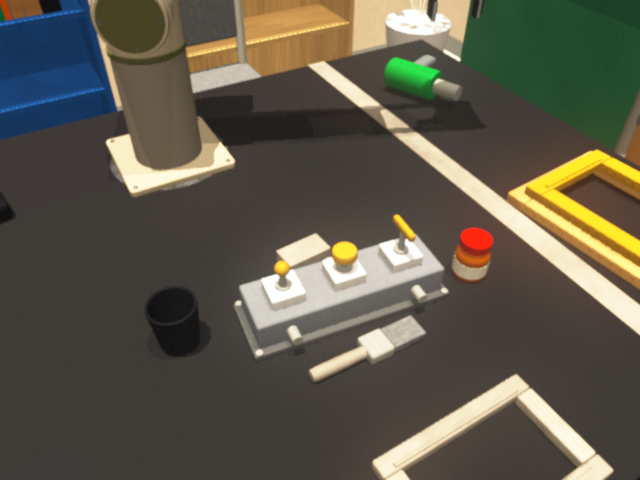

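View pics/top0.png

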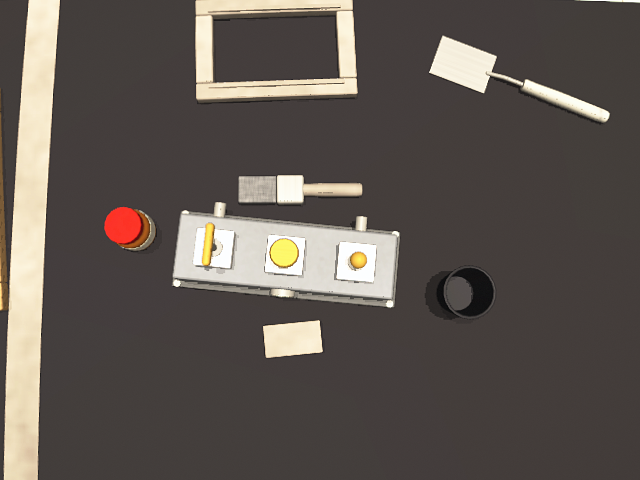

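The top view shows the T-bar at (208,244), the mushroom at (284,253) and the ball at (359,260), so the mushroom is in the middle. In the scene view the mushroom is at (344,253). Next I measure its axis and the row direction.

```bash
cat > h.py <<'E'
import numpy as np, cv2
from scipy.spatial.transform import Rotation as R
from bench import viewer, status
def ray(n,uv):
    c=viewer.camera_model(n); f=240/np.tan(np.radians(c['vertical_fov']/2))
    K=np.array([[f,0,c['cx']],[0,f,c['cy']],[0,0,1]])
    p=cv2.undistortPoints(np.array([[uv]],float),K,np.array([c['k1'],0,0,0.]))[0,0]
    return c['xyz'],R.from_euler('xyz',c['attitude'],degrees=True).apply([p[0],p[1],1])
def onz(n,uv,z):
    o,d=ray(n,uv); return o+d*(z-o[2])/d[2]
def tri(a,b):
    (o,d),(p,e)=a,b
    s=np.linalg.lstsq(np.c_[d,-e],p-o,rcond=None)[0]
    return (o+d*s[0]+p+e*s[1])/2, np.linalg.norm(o+d*s[0]-p-e*s[1])
def blobs(n,img,lo,hi,box,amin):
    x0,y0,x1,y1=box
    m=cv2.inRange(cv2.cvtColor(img,cv2.COLOR_BGR2HSV),lo,hi)
    k=np.zeros_like(m);k[y0:y1,x0:x1]=m[y0:y1,x0:x1]
    N,_,st,ce=cv2.connectedComponentsWithStats(k)
    return [(ce[i],st[i]) for i in range(1,N) if st[i][4]>=amin]
E
python3 - <<'E'
from h import *
B={}
for n,box in(("top",(180,212,400,295)),("scene",(240,205,440,310))):
    im=cv2.imread(f"pics/{n}0.png")
    Y=sorted(blobs(n,im,(8,130,120),(38,255,255),box,60),key=lambda b:b[0][0])
    if n=="scene":Y=Y[::-1]
    B[n]=Y
    for c,s in Y: print(n,c,s,onz(n,c,112 if n=="top" else 106))
    for c,s in blobs(n,im,(0,0,225),(179,60,255),box,300): print(' white',c,s,onz(n,c,80))
for a,b in zip(B["top"],B["scene"]): print(tri(ray("top",a[0]),ray("scene",b[0])))
c,s=B["top"][1]
for u in((s[0],c[1]),(s[0]+s[2],c[1]),(c[0],s[1]),(c[0],s[1]+s[3])): print(onz("top",u,114))
E
```

```text
top [207.79538905 244.01152738] [202 223  13  43 347] [546.17524816 205.82562016 112.        ]
top [283.70660522 252.74807988] [269 239  30  29 651] [534.58036961 109.40475238 112.        ]
top [358.10047847 259.6076555 ] [350 252  17  16 209] [525.32061924  14.98635269 112.        ]
 white [207.06223307 255.05979256] [ 180  216   75   67 1639] [534.81955629 211.92138861  80.        ]
 white [222.22567568 245.99189189] [210 219  24  49 740] [546.76533886 192.00856272  80.        ]
 white [285.63864307 256.0899705 ] [265 235  40  40 678] [532.95731795 108.11998699  80.        ]
 white [356.256182  271.9272997] [ 302  242   91   53 2022] [511.45065739  14.93950772  80.        ]
scene [403.53479853 226.83882784] [393 214  22  27 273] [526.52100054 217.67409114 106.        ]
scene [344.03550296 252.25838264] [331 241  27  24 507] [531.27071223 109.7546872  106.        ]
scene [281.10752688 267.56451613] [274 260  16  16 186] [515.633926    16.68026937 106.        ]
 white [302.66337855 249.35758323] [278 235  51  31 811] [472.11209924  72.95997091  80.        ]
 white [400.31674959 251.7694859 ] [379 239  45  27 603] [548.08213046 199.72868439  80.        ]
 white [343.13241107 270.92687747] [322 257  45  27 506] [541.36537577 103.15688866  80.        ]
 white [282.86416559 287.20439845] [261 270  45  34 773] [528.10457499  12.03601845  80.        ]
(array([544.48187204, 203.08039819, 125.61658452]), np.float64(1.0855065876545889))
(array([534.42006874, 108.76086806, 109.11888481]), np.float64(1.7223303074919212))
(array([524.56260215,  14.13887931, 115.00822297]), np.float64(2.4451940714426628))
[534.49755289 127.91894414 114.        ]
[534.30418637  89.98168525 114.        ]
[551.90654733 109.32384774 114.        ]
[515.09159293 109.33254189 114.        ]
```

Call:
arm_command(
  targets=[
    [[0.0359,-0.0465,0,0,0,-0.138,1],[0.0359,-0.0465,0,0,0,-0.138,1],[0.0359,-0.0465,0,0,0,-0.138,1],[0.0359,-0.0465,0,0,0,-0.138,1],[0.0359,-0.0465,0,0,0,-0.138,1],[0.0359,-0.0465,0,0,0,-0.138,1],[0.0359,-0.0465,0,0,0,-0.138,1],[0.0359,-0.0465,0,0,0,-0.138,1],[0.0359,-0.0465,0,0,0,-0.138,1],[0.0359,-0.0465,0,0,0,-0.138,1]],
  ],
  force=40,
)

```text
time: 1.35
tool_pos: [534.6, 107.2, 231.0]
tcp_rot: [-180.0, -0.0, 83.7]
ft_force: [0.4, 0.9, -0.4]
finger_gap: 85.4
grip_force: 0.0
```

Call:
arm_command(
  targets=[
    [[0,0,-0.025,0,0,0,1],[0,0,-0.025,0,0,0,1],[0,0,0,0,0,0,1],[0,0,0,0,0,0,1]],
  ],
)

```text
time: 1.85
tool_pos: [534.1, 109.1, 182.1]
tcp_rot: [180.0, -0.0, 84.0]
ft_force: [-0.4, 0.0, -0.3]
finger_gap: 85.7
grip_force: 0.0
```

Call:
arm_command(
  targets=[
    [[0,0,-0.025,0,0,0,1],[0,0,-0.025,0,0,0,1],[0,0,0,0,0,0,1],[0,0,0,0,0,0,1]],
  ],
)

```text
time: 2.35
tool_pos: [534.9, 109.2, 133.2]
tcp_rot: [179.9, -0.0, 84.0]
ft_force: [0.3, -0.1, 0.2]
finger_gap: 85.4
grip_force: 0.0
```

Run:
```python
from h import *
a=viewer.snapshot("scene")[170:330,230:450,::-1]; b=viewer.snapshot("top")[180:340,180:400,::-1]
cv2.imwrite("pics/c1.png",cv2.resize(np.hstack([a,b]),(792,288),interpolation=cv2.INTER_CUBIC))
```

```text
(no output)
```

View pics/c1.png

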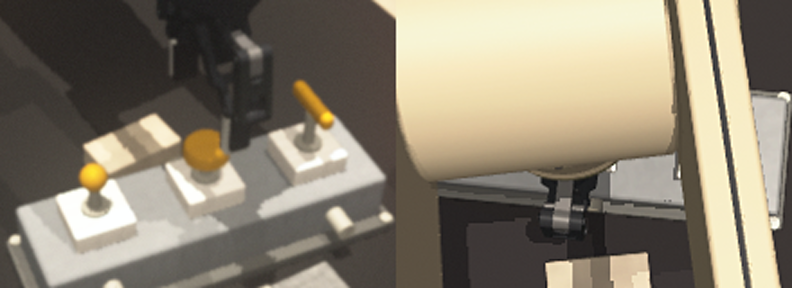

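The crop shows the near finger at about (240,140), in front and to the right of the knob at (205,148), with the neighbours clear. I'll check this against the projection of the expected finger position.

Run:
```python
from h import *
c=viewer.camera_model("scene"); f=240/np.tan(np.radians(c['vertical_fov']/2))
r=R.from_euler('xyz',c['attitude'],degrees=True)
def pr(p):
    q=r.inv().apply(np.array(p)-c['xyz']); s=q[:2]/q[2]; s=s*(1+c['k1']*s@s)
    uv=f*s+[c['cx'],c['cy']]; return ((uv-[230,170])*1.8).round(0)
for k in (42.5,57,-42.5,-57):
    for z in(133,146): print(k,z,pr([534.7+k*.9945,109.1-k*.105,z]))
print(pr([534.4,109,106]),pr([534.4,109,114]))
```

```text
42.5 133 [232. 161.]
42.5 146 [233. 148.]
57 133 [240. 173.]
57 146 [241. 161.]
-42.5 133 [186.  93.]
-42.5 146 [186.  81.]
-57 133 [179.  83.]
-57 146 [179.  70.]
[206. 151.] [207. 143.]
```

The projection agrees, with the open tips about 13 mm back. I'll descend to TCP z 86 and grip.

Call:
arm_command(
  targets=[
    [[0,0,-0.016,0,0,0,1],[0,0,-0.016,0,0,0,1],[0,0,-0.015,0,0,0,1],[0,0,0,0,0,0,1],[0,0,0,0,0,0,1]],
  ],
)

```text
time: 3.08
tool_pos: [533.9, 108.9, 84.3]
tcp_rot: [-180.0, 0.0, 84.0]
ft_force: [0.9, -0.1, -0.2]
finger_gap: 85.2
grip_force: 0.0
```

Call:
arm_command(
  targets=[
    [[0,0,0,0,0,0,0.3],[0,0,0,0,0,0,-0.3],[0,0,0,0,0,0,-1],[0,0,0,0,0,0,-1],[0,0,0,0,0,0,-1],[0,0,0,0,0,0,-1],[0,0,0,0,0,0,-1],[0,0,0,0,0,0,-1]],
  ],
  force=40,
)

```text
time: 4.08
tool_pos: [535.8, 108.8, 85.7]
tcp_rot: [179.8, -0.0, 84.0]
ft_force: [4.4, -1.3, 1.6]
finger_gap: 36.7
grip_force: 39.9
```

Call:
arm_command(
  targets=[
    [[0,0,0.006,0,0,0,-1],[0,0,0.006,0,0,0,-1],[0,0,0.006,0,0,0,-1],[0,0,0.006,0,0,0,-1],[0,0,0.004,0,0,0,-1],[0,0,0.002,0,0,0,-1],[0,0,0,0,0,0,-1],[0,0,0,0,0,0,-1]],
  ],
)

```text
time: 5.08
tool_pos: [535.8, 108.8, 115.4]
tcp_rot: [179.8, -0.0, 84.0]
ft_force: [7.8, 0.1, -1.5]
finger_gap: 36.2
grip_force: 40.7
```

Run:
```python
from h import *
a=viewer.snapshot("scene")[170:330,230:450,::-1]
cv2.imwrite("pics/c2.png",cv2.resize(a,(770,560),interpolation=cv2.INTER_CUBIC))
```

```text
(no output)
```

View pics/c2.png

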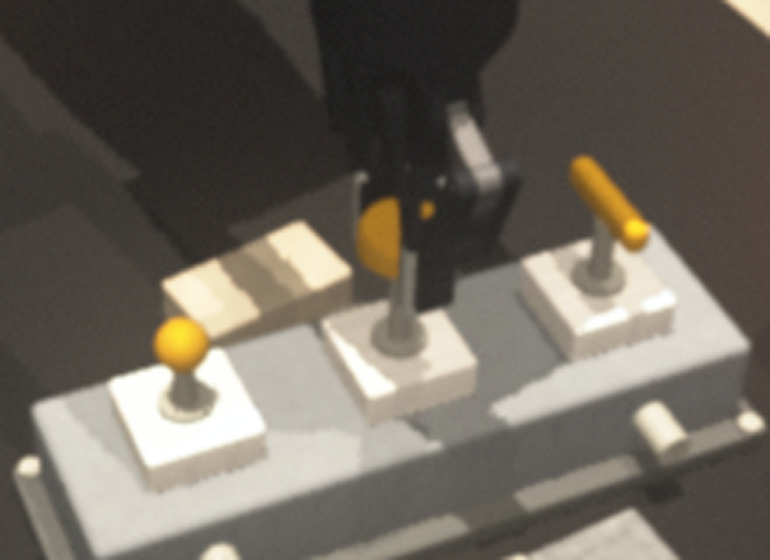

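The stem is now clearly exposed and the head sits in the grip at about (385,235). I'll lift a little more to feel the stop.

Call:
arm_command(
  targets=[
    [[0,0,0.001,0,0,0,-1],[0,0,0.001,0,0,0,-1],[0,0,0,0,0,0,-1],[0,0,0,0,0,0,-1]],
  ],
)

```text
time: 5.62
tool_pos: [535.7, 108.8, 115.8]
tcp_rot: [179.8, -0.0, 84.0]
ft_force: [14.9, 0.8, -13.7]
finger_gap: 36.0
grip_force: 42.2
```

The stop is felt at -13.7 N, so the knob is at its detent. Now I'll push it home.

Call:
arm_command(
  targets=[
    [[0,0,-0.006,0,0,0,-1],[0,0,-0.006,0,0,0,-1],[0,0,-0.006,0,0,0,-1],[0,0,-0.006,0,0,0,-1],[0,0,-0.005,0,0,0,-1],[0,0,-0.003,0,0,0,-1],[0,0,0,0,0,0,-1],[0,0,0,0,0,0,-1]],
  ],
)

```text
time: 6.62
tool_pos: [535.8, 108.8, 85.5]
tcp_rot: [179.8, -0.0, 84.0]
ft_force: [6.4, -0.9, 1.9]
finger_gap: 36.1
grip_force: 43.0
```

Call:
arm_command(
  targets=[
    [[0,0,-0.001,0,0,0,-1],[0,0,0,0,0,0,-1],[0,0,0,0,0,0,-1]],
  ],
)

```text
time: 7.0
tool_pos: [535.9, 108.9, 85.5]
tcp_rot: [179.7, -0.0, 84.0]
ft_force: [2.1, -2.0, 9.6]
finger_gap: 36.5
grip_force: 43.5
```

The bottom stop is felt at 9.6 N. I'll release and retreat.

Call:
arm_command(
  targets=[
    [[0,0,0,0,0,0,0],[0,0,0,0,0,0,1],[0,0,0,0,0,0,1],[0,0,0,0,0,0,1],[0,0,0,0,0,0,1],[0,0,0,0,0,0,1],[0,0,0,0,0,0,1],[0,0,0,0,0,0,1]],
  ],
)

```text
time: 8.0
tool_pos: [533.9, 109.0, 83.3]
tcp_rot: [-180.0, -0.0, 84.0]
ft_force: [0.3, 0.2, -0.9]
finger_gap: 85.9
grip_force: 0.0
```

Call:
arm_command(
  targets=[
    [[0,0,0.015,0,0,0,1],[0,0,0.02,0,0,0,1],[0,0,0.025,0,0,0,1],[0,0,0.025,0,0,0,1],[0,0,0.025,0,0,0,1],[0,0,0.02,0,0,0,1],[0,0,0.01,0,0,0,1],[0,0,0,0,0,0,1],[0,0,0,0,0,0,1]],
  ],
)

```text
time: 9.12
tool_pos: [533.3, 108.9, 222.1]
tcp_rot: [-179.9, 0.0, 84.0]
ft_force: [0.2, 0.2, 0.2]
finger_gap: 85.2
grip_force: 0.0
```

Run:
```python
from h import *
im=viewer.snapshot("scene")[:,:,::-1].copy(); o=cv2.imread("pics/scene0.png")
for i in(o,im): print([(c.round(1),s[4]) for c,s in blobs("scene",i,(8,130,60),(38,255,255),(240,205,440,310),60)])
cv2.imwrite("pics/c3.png",cv2.resize(np.hstack([o[170:330,230:450],im[170:330,230:450]]),(792,288)))
s=status.sense(); print(s['finger_gap'],s['ft_force'],s['time'])
```

```text
[(array([403.3, 226.8]), np.int32(281)), (array([344. , 252.3]), np.int32(507)), (array([281.1, 267.6]), np.int32(186))]
[(array([403.5, 227.2]), np.int32(283)), (array([344. , 252.7]), np.int32(500)), (array([281.2, 267.6]), np.int32(192))]
85.45436954505442 [-0.14873023 -0.43740286  0.29565084] 9.175
```

View pics/c3.png

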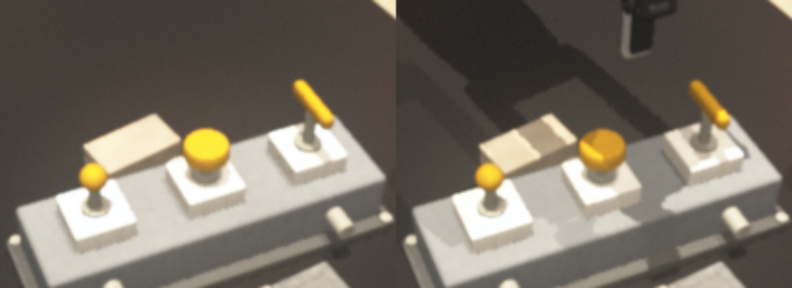

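The before and after crops match: the mushroom is at (344,252.5) in both, the other two have not moved, and the gripper is clear.

```bash
python3 -c "
from bench import job
print(job.hand_in())"
```

```text
the job is handed in; nothing more can be done
None
```

I pulled the mushroom knob up to its detent, pushed it back fully home and let go; the cross-bar handle and ball knob show no movement in the images, and the job is handed in (the hand-in gave no verdict).

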